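# Scent the cedar block and put it in the shoe box

## Robot

A 7-joint arm with a two-finger parallel gripper is mounted at the origin on the work surface. World frame = base frame: x ahead of the robot, y to its left, z up, the work surface at z = 0. Lengths are in mm, angles in rad, forces in N, time in s.
With the tool pointing down it reaches from about 400 to 875 mm from the base axis. Payload 4.4 kg.
Tool frame: the origin (TCP) lies at the very end of the fingers, on their centre line; the grasp point (between the pads) lies 19 mm behind it (ctrl.grip_depth is the distance from the TCP to the grasp point, in mm); z points along the fingers, x is the direction in which the jaws open and shut, and the axes are right-handed (so a half turn about z gives the same grasp; the last joint's range is limited). The gripper opens to 85 mm and grips with 20 to 120 N. Pads are 22 mm wide; open, the fingers measure 114 mm over their backs; the gripper's body (76 mm by 85 mm) begins 54 mm behind the grasp point. The pads swing forward as they close: fully open they stand 13 mm farther back than shut.
Start: joints at [1.038, 0.628, 0.038, 1.517, -0.027, 0.996, -0.02], TCP at [292.548, -580.459, 231.313] pointing down, gripper open.
Joint ranges: [-3.06, 3.06], [-0.37, 2.12], [-1.25, 1.32], [0.18, 2.47], [-1.1, 4.24], [0.23, 1.98], [-2.94, 2.94]. Speed limits (rad/s): [2.57, 2.57, 3.14, 3.14, 3.14, 3.14, 3.14].

## Interface

Orientations are given as [roll, pitch, yaw] about the fixed x, y, z axes, in that order (R = Rz(yaw) Ry(pitch) Rx(roll)).
In Python, from cell import ctrl gives the robot as it stands.
- The arm moves only by the shell command python3 -m creep 'ROWS'. ROWS is JSON, a list of rows, each an object with "hand": the opening, from 0 (shut) to 1 (fully open); "travel": the shift along the tool's x, y, z in cm, a list of three; "angular": the turn, a rotation vector about the tool's x, y, z in degrees, a list of three. In form: [{"hand": hand, "travel": [tx, ty, tz], "angular": [rx, ry, rz]}, ...]. A call has 1 to 20 rows; each row is the pose to reach, as a shift and turn from the pose measured when the call began, along the tool's axes at that moment; what a row does not reach only later rows make up. A row lasts 1/10 s, in which the tool goes at most 50 mm and 8.59 degrees, less where a joint would pass 70% of its speed; a pose out of reach is approached as far as the arm can. A call with a gripper value outside its range is refused whole. The fingers move at their own pace and stop on an object; the grip force is fixed at half the most. Time passes only in rows, so rows that repeat a pose let the fingers close. It gives the time, the measured TCP pose, the force and the opening at its end, in the units of the state.
- ctrl.read_state(): the state, without advancing time (a new reading comes with each control period).
- ctrl.get_image(name): name is "scene" or "top" or "wrist"; returns a dict with "frame" (400x640x3 uint8, red, green, blue), "fx", "fy", "cx", "cy" (pixels), "origin" and "orientation" of the camera in the world. Camera axes: x right, y down, z forward; pixel columns grow to the right and rows downward; lengths in mm; the calibration is good to about 2 mm. A picture is of the moment at which its call begins. There is no depth.
- ctrl.finish_job(): hands the job in, once; it reports no verdict.
Trained networks look in the newest picture that a camera, given by its name, has taken for a name from the list of things; names that differ only in an ending like _2 or _b are one class to them, and where a whole thing is asked for, a point or a joint stands for the part that bears it (a point fixed in the world has none). Each returns a list of dicts, best first, with "confidence" (0 to 1); they miss things now and then, are a little off and sometimes report something else, mostly with a low value. They report only what shows in the picture. A call takes as long as a camera call.
- ctrl.regions_of(camera, thing): "region" (400x640 bool, what is visible of it).
- ctrl.spot_point(camera, thing): "at" ([x, y, z] in mm, in world coordinates, good to about 4 mm: a listed point, or the origin of a listed thing).
The state is a dict: "clock": time; "qpos": joint angles; "qd": joint speeds; "tau": joint torques, N m; "eef_pos": TCP position; "tool_rot": TCP orientation; "force": force on the tool from outside, world axes, zero at the start; "torque": the same for the moment, N m; "width": finger opening in mm.
Only numpy, scipy, OpenCV 4.12 (cv2) and the standard library are available. Lean on these libraries where they do the work, as an engineer would, in place of code of your own. Each camera call takes 0.05 s, during which the arm holds its last target. There are 200 camera calls.

## Task

Stand the cedar block on end in the middle of the white plate in front of the cologne bottle, one broad face squarely towards the nozzle, and let go of it. Then press the nozzle right down and let it spring back, spraying only while the block stands there; finally stand the block on end on the bare floor of the open shoe box, beside the sandals. Leave the comb, the hair pick and the bottle opener where they lie.

Things in the scene. Friction and masses are not known exactly. Their poses are not given: they have to be found in the camera images.
- block_center (a point): Centre of the loose cedar block, 100 mm long (its x) by 46 wide (y) by 24 thick (z), about 50 g, reddish wood, three grooves across each broad face. It starts lying on a broad face on the liner, centre 12 mm above it. Its ends are alike, its broad faces too. Stood on end, it stays up only if let go within about 10 degrees of upright.
- holder: Fixed white holder with an amber glass cologne bottle. Origin under the bottle's axis, on the liner; z up, the nozzle points to -x. Foot plate 6 mm thick, x from -116 to +32 mm, y within 40 mm. Bottle and socket cover x within 20 mm, y within 31 mm; the glass reaches 62 mm up, the nozzle cap 89 mm.
- spray_spot (a point): Point on top of the holder's plate in the middle of its bare part, 70 mm in front of the bottle's axis (holder x = -70 mm, y = 0, 6 mm above the liner): the block stands here, its centre over this point, its width across the plate. Axes as those of the holder.
- nozzle_top (a point): Middle of the top of the bottle's nozzle cap: an upright black plastic cylinder 20 mm across and 14 mm high on the bottle's axis, with a short spout towards holder -x. At rest 89 mm above the liner; it moves straight down when pressed.
- nozzle (a joint): How far the nozzle cap is pressed down, in m: 0 at rest, 0.006 right down on its stop. A spring returns it; it starts to move at about 2 N and is right down at about 6 N.
- shoebox: Fixed open white box, 330 (x) by 208 (y) by 100 mm high, walls and floor 4 mm; origin at the centre of its underside, on the liner, z up. Dark slide sandals on their sides, up to 92 mm high, are fixed in its half y > -1 mm. Bare floor: y -100 to -1 mm, x within 161 mm, top 4 mm above the origin. The lid, swung right over, slopes down outside the +y wall; latch plate on the -y wall.
- comb: Loose black plastic comb, 170 by 33 by 6 mm, lying flat, long along its x; origin at the centre of its underside. Bystander.
- pick: Loose dark wooden hair pick (fork with six tines), 172 by 56 by 8 mm, lying flat, long along its x; origin near its middle, on its underside. Bystander.
- opener: Loose steel bottle opener, 112 by 40 by 6 mm, a flat bar with a ring at its +x end, lying flat; origin on its underside at the middle of its length. Bystander.

How it is judged:
By the outcome, as a careful person would: the job done as asked, in the order asked, and still so for the second after the job is handed in, with the robot touching nothing.
It also fails if it takes over 64 s, if anything falls off the work surface, if the arm or the gripper's body presses on something with over 40 N, if the wrist force passes 120 N, or if a joint passes its speed limit or range.

## Working session

There is one attempt and no reset: what is moved stays moved. The work goes in short steps, Python scripts to look and compute and a shell command to move; the robot and the scene stay as the last step left them, time stands still between calls to the robot, and variables do not carry over. Pictures are saved under pics/ and viewed, about 8 in all and at most 12, crops included, and the job is handed in when it is done.

```bash
mkdir -p pics; ls
python3 - <<'E'
from cell import ctrl
import cv2,numpy as np
s=ctrl.read_state();print(s['clock'],s['eef_pos'],s['tool_rot'],s['width'])
ims=[]
for c in ['scene','top']:
    d=ctrl.get_image(c);print(c,d['fx'],d['cx'],d['cy'],d['origin'],d['orientation'])
    cv2.imwrite(f'pics/{c}0.png',d['frame'][:,:,::-1])
    for t in ['block_center','holder','spray_spot','nozzle_top','shoebox','comb','pick','opener']:
        print(t,[(np.round(r['at']).tolist(),round(r['confidence'],2)) for r in ctrl.spot_point(c,t)[:2]])
E
```

```text
pics
0.0 [ 292.25705738 -579.88621473  230.3722657 ] [ 3.14157694e+00  1.90593175e-03 -1.10399187e+00] 85.16293221560102
scene 428.8157824700712 319.6832124415123 199.7167319900577 [1638.48910959  -26.83615455  878.37309421] [-2.2327301   0.00241756  1.53361379]
block_center [([474.0, -385.0, 16.0], 0.65)]
holder [([552.0, 56.0, 2.0], 0.78)]
spray_spot [([525.0, -14.0, 8.0], 0.65)]
nozzle_top [([549.0, 52.0, 94.0], 0.43)]
shoebox [([496.0, 345.0, 6.0], 0.57)]
comb [([724.0, -264.0, 6.0], 0.61)]
pick [([772.0, -11.0, 6.0], 0.59)]
opener [([550.0, 56.0, 4.0], 0.55), ([477.0, -239.0, 4.0], 0.5)]
top 423.5447378511398 319.88238322018253 198.13177677136898 [ 482.25765007   -4.71750125 1222.00513015] [-3.0174823   0.00483858 -1.56502106]
block_center [([472.0, -383.0, 18.0], 0.92)]
holder [([553.0, 56.0, 0.0], 0.6)]
spray_spot [([531.0, -14.0, 12.0], 0.9)]
nozzle_top [([546.0, 53.0, 99.0], 0.6)]
shoebox [([492.0, 344.0, 0.0], 0.81)]
comb [([726.0, -268.0, 4.0], 0.57)]
pick [([546.0, 53.0, 94.0], 0.66), ([772.0, -14.0, 2.0], 0.64)]
opener [([477.0, -237.0, 7.0], 0.55)]
```

View pics/top0.png

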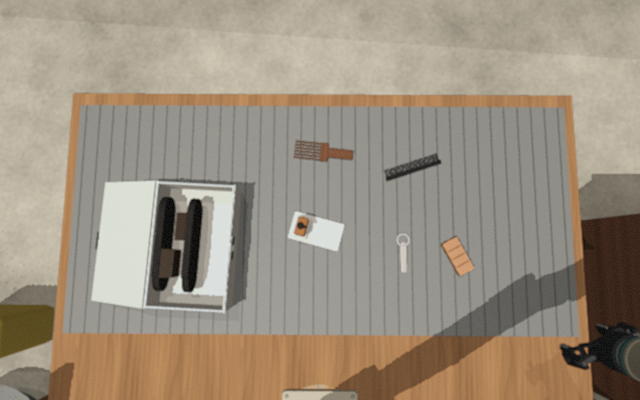

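View pics/scene0.png

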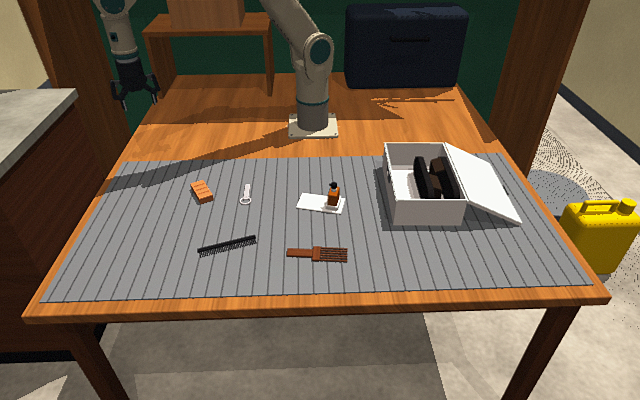

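The top view has the block at (457,256), the opener at (403,250), the plate and bottle at (316,231) and the box at (195,247), with its bare floor on the right-hand side. The scene view agrees. Next I'll measure the orientations.

```bash
cat > h.py <<'E'
from cell import ctrl
import cv2,numpy as np
from scipy.spatial.transform import Rotation as R
def back(d,uv,z):
    uv=np.atleast_2d(uv).astype(float)
    r=np.c_[(uv[:,0]-d['cx'])/d['fx'],(uv[:,1]-d['cy'])/d['fy'],np.ones(len(uv))]
    w=R.from_euler('xyz',d['orientation']).apply(r);o=np.array(d['origin'])
    return (o+w*((z-o[2])/w[:,2])[:,None])[:,:2]
def proj(d,P):
    p=R.from_euler('xyz',d['orientation']).inv().apply(np.atleast_2d(P)-np.array(d['origin']))
    return np.c_[p[:,0]/p[:,2]*d['fx']+d['cx'],p[:,1]/p[:,2]*d['fy']+d['cy']]
def rect(d,m,z):
    c,_=cv2.findContours(m.astype(np.uint8),cv2.RETR_EXTERNAL,cv2.CHAIN_APPROX_NONE)
    c=max(c,key=cv2.contourArea)[:,0]
    w=back(d,c,z).astype(np.float32);q=cv2.minAreaRect(w);b=cv2.boxPoints(q)
    e1,e2=b[1]-b[0],b[2]-b[1]
    l=e1 if np.hypot(*e1)>np.hypot(*e2) else e2
    return np.round(q[0],1),np.round(q[1],1),round(float(np.degrees(np.arctan2(l[1],l[0]))),1)
E
python3 - <<'E'
from h import *
for c in ['top','scene']:
    d=ctrl.get_image(c)
    for t,z in [('block_center',20),('holder',6),('shoebox',100),('opener',3),('comb',3),('pick',4)]:
        for r in ctrl.regions_of(c,t)[:2]:
            print(c,t,round(r['confidence'],2),r['region'].sum(),*rect(d,r['region'],z))
    if c=='top':
        cv2.imwrite('pics/topz.png',cv2.resize(d['frame'][170:330,140:490,::-1],None,fx=2.2,fy=2.2,interpolation=cv2.INTER_CUBIC))
        # plate: white pixels near holder
        g=d['frame'].min(2).astype(int); m=np.zeros_like(g,bool); m[205:260,283:352]=g[205:260,283:352]>150
        print('plate white',m.sum(),*rect(d,m,6))
print(ctrl.read_state()['clock'])
E
```

```text
top block_center 0.63 626 [ 469.2 -382.4] [99.4 52.9] 26.4
top block_center 0.52 34 [553.6  57.9] [14.2 17.1] -89.7
top holder 0.84 1462 [539.2  14. ] [148.9  82.2] 75.2
top shoebox 0.86 17353 [498.2 408.1] [377.8 332.6] 87.1
top opener 0.5 228 [ 478.2 -233.1] [ 34.3 107.5] -0.9
top opener 0.18 1403 [539.   14.3] [147.4  79.5] 74.7
top comb 0.96 561 [ 726.7 -263.9] [ 33.1 167.7] -70.4
top comb 0.17 48 [554.7  57.4] [20.2 20.2] 0.7
top pick 0.64 495 [772.5 -37.1] [ 51.  102.9] -89.7
top pick 0.25 28 [554.6  58.8] [14.3 14.2] 45.5
plate white 1335 [539.3  14.4] [153.   85.3] 75.2
scene block_center 0.7 360 [ 472.1 -383.9] [134.2  53.1] 27.1
scene holder 0.97 863 [500.1  21.7] [150.1 162.9] -12.2
scene holder 0.15 8529 [414.7 449.4] [409.7 507.2] -3.1
scene shoebox 0.93 8598 [544.9 397.3] [369.7 447.8] -2.4
scene opener 0.6 110 [ 470.9 -237.2] [97.4 29.8] 6.1
scene opener 0.54 307 [ 452.5 -387.2] [128.   49.4] 25.8
scene comb 0.85 401 [ 718.4 -266.2] [ 34.5 167.3] -71.1
scene pick 0.74 728 [762.8  -6.7] [171.7  59.3] 84.5
1.6
```

View pics/topz.png

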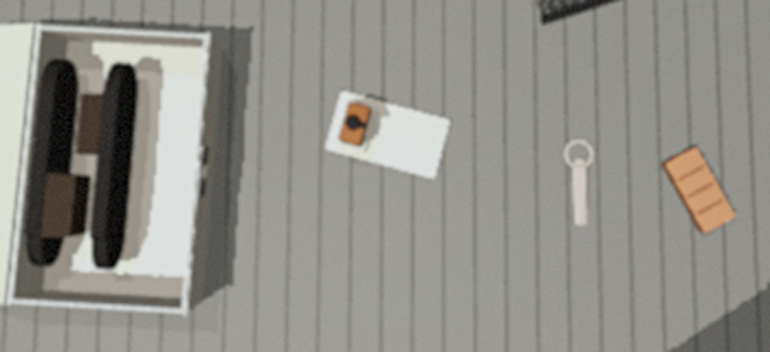

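```bash
cat >> h.py <<'E'
def goal(pos,Rt):
    s=ctrl.read_state();R0=R.from_euler('xyz',s['tool_rot'])
    t=R0.inv().apply(np.array(pos)-s['eef_pos'])/10;a=(R0.inv()*Rt).as_rotvec(degrees=True)
    print('t',round(s['clock'],2),'travel',np.round(t,2),'angular',np.round(a,1),'q',np.round(s['qpos'],2),'F',np.round(s['force'],1),'w',round(s['width'],1))
def frame(x,z):
    x=np.array(x,float);z=np.array(z,float);z/=np.linalg.norm(z);x=x-z*(x@z);x/=np.linalg.norm(x)
    return R.from_matrix(np.c_[x,np.cross(z,x),z])
def u(deg): return np.array([np.cos(np.radians(deg)),np.sin(np.radians(deg)),0])
E
python3 -c "
from h import *
goal([487,-375,40],frame(u(-63.4),[0,0,-1]))"
```

```text
t 1.6 travel [ -9.6  -26.61  19.13] angular [-0.   0.   0.1] q [ 1.04  0.63  0.04  1.52 -0.03  1.   -0.02] F [-0.3 -0.8 -0.4] w 85.4
```

```bash
python3 -m creep '[{"hand":1,"travel":[-3,-8,5],"angular":[0,0,0]},{"hand":1,"travel":[-5,-14,10],"angular":[0,0,0]},{"hand":1,"travel":[-8,-20,14],"angular":[0,0,0]},{"hand":1,"travel":[-9.6,-25,17],"angular":[0,0,0]},{"hand":1,"travel":[-9.6,-26.6,19.1],"angular":[0,0,0]},{"hand":1,"travel":[-9.6,-26.6,19.1],"angular":[0,0,0]},{"hand":1,"travel":[-9.6,-26.6,19.1],"angular":[0,0,0]},{"hand":1,"travel":[-9.6,-26.6,19.1],"angular":[0,0,0]},{"hand":1,"travel":[-9.6,-26.6,19.1],"angular":[0,0,0]},{"hand":1,"travel":[-9.6,-26.6,19.1],"angular":[0,0,0]}]'
python3 - <<'E'
from h import *
goal([487,-375,2],frame(u(-63.4),[0,0,-1]))
d=ctrl.get_image('wrist');cv2.imwrite('pics/w1.png',d['frame'][:,:,::-1])
for r in ctrl.regions_of('wrist','block_center')[:1]: print(r['confidence'],rect(d,r['region'],24))
for r in ctrl.spot_point('wrist','block_center')[:1]: print(r)
E
```

```text
clock: 2.6
eef_pos: [486.2, -376.9, 40.9]
tool_rot: [3.141, -0.002, -1.106]
force: [-0.9, -0.9, 0.2]
width: 85.5
t 2.6 travel [-0.14 -0.16  3.89] angular [ 0.  -0.1  0. ] q [ 0.58  0.83  0.05  1.76 -0.06  0.56 -0.43] F [-0.9 -0.9  0.2] w 85.5
0.7 (array([ 472.1, -383.2]), array([108.7,  47.6]), 28.3)
{'at': [473.4, -385.2, 16.0], 'confidence': 0.77}
```

View pics/w1.png

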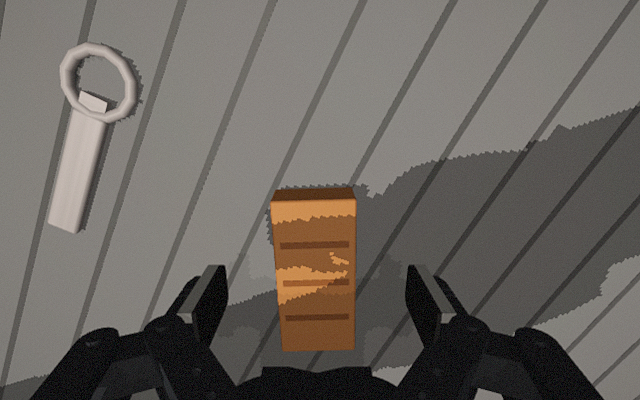

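The wrist view shows the block at (313,275), square to the jaws, with the opener well clear at upper left. Before gripping, I'll test in free air how far the tool can tilt.

```bash
python3 -m creep '[{"hand":1,"travel":[0,0,-5],"angular":[0,0,0]},{"hand":1,"travel":[0,0,-10],"angular":[8,0,0]},{"hand":1,"travel":[0,0,-15],"angular":[16,0,0]},{"hand":1,"travel":[0,0,-18],"angular":[24,0,0]},{"hand":1,"travel":[0,0,-18],"angular":[32,0,0]},{"hand":1,"travel":[0,0,-18],"angular":[40,0,0]},{"hand":1,"travel":[0,0,-18],"angular":[48,0,0]},{"hand":1,"travel":[0,0,-18],"angular":[56,0,0]},{"hand":1,"travel":[0,0,-18],"angular":[64,0,0]},{"hand":1,"travel":[0,0,-18],"angular":[72,0,0]},{"hand":1,"travel":[0,0,-18],"angular":[80,0,0]},{"hand":1,"travel":[0,0,-18],"angular":[88,0,0]},{"hand":1,"travel":[0,0,-18],"angular":[90,0,0]},{"hand":1,"travel":[0,0,-18],"angular":[90,0,0]},{"hand":1,"travel":[0,0,-18],"angular":[90,0,0]}]'
python3 - <<'E'
from h import *
goal([487,-375,220],frame(u(-63.4),u(26.6)))
goal([487,-375,220],frame(u(-63.4),[0,0,-1]))
E
```

```text
clock: 4.25
eef_pos: [485.7, -377.4, 221.7]
tool_rot: [-1.572, -0.003, -1.108]
force: [0.8, -1.0, 0.7]
width: 85.3
t 4.25 travel [-0.16  0.17  0.22] angular [ 0.1 -0.1  0.2] q [ 1.81  1.39 -1.04  1.87 -0.83  0.71  0.94] F [ 0.8 -1.   0.7] w 85.3
t 4.25 travel [-0.16  0.17  0.22] angular [-89.9  -0.2   0.1] q [ 1.81  1.39 -1.04  1.87 -0.83  0.71  0.94] F [ 0.8 -1.   0.7] w 85.3
```

```bash
python3 -m creep '[{"hand":1,"travel":[0,0,0],"angular":[-8,0,0]},{"hand":1,"travel":[0,0,0],"angular":[-16,0,0]},{"hand":1,"travel":[0,0,0],"angular":[-24,0,0]},{"hand":1,"travel":[0,0,0],"angular":[-32,0,0]},{"hand":1,"travel":[0,0,0],"angular":[-40,0,0]},{"hand":1,"travel":[0,0,0],"angular":[-48,0,0]},{"hand":1,"travel":[0,0,0],"angular":[-56,0,0]},{"hand":1,"travel":[0,0,0],"angular":[-64,0,0]},{"hand":1,"travel":[0,0,0],"angular":[-72,0,0]},{"hand":1,"travel":[0,2,0],"angular":[-80,0,0]},{"hand":1,"travel":[0,5,0.2],"angular":[-88,0,0]},{"hand":1,"travel":[-0.1,9,0.2],"angular":[-90,0,0]},{"hand":1,"travel":[-0.1,13,0.2],"angular":[-90,0,0]},{"hand":1,"travel":[-0.1,17,0.2],"angular":[-90,0,0]},{"hand":1,"travel":[-0.1,17,0.2],"angular":[-90,0,0]},{"hand":1,"travel":[-0.1,17,0.2],"angular":[-90,0,0]}]'
python3 - <<'E'
from h import *
goal([487,-376,2],frame(u(-63),[0,0,-1]))
E
```

```text
clock: 5.85
eef_pos: [488.1, -375.9, 54.1]
tool_rot: [-3.141, -0.004, -1.107]
force: [0.8, -0.3, -0.0]
width: 85.8
t 5.85 travel [-0.06  0.11  5.21] angular [-0.  -0.3 -0.4] q [ 0.6   0.81  0.02  1.75 -0.03  0.58 -0.47] F [ 0.8 -0.3 -0. ] w 85.8
```

```bash
python3 -m creep '[{"hand":1,"travel":[0,0.1,3],"angular":[0,0,0]},{"hand":1,"travel":[0,0.1,4.5],"angular":[0,0,0]},{"hand":1,"travel":[0,0.1,5.1],"angular":[0,0,0]},{"hand":1,"travel":[0,0.1,5.1],"angular":[0,0,0]},{"hand":0,"travel":[0,0.1,5.1],"angular":[0,0,0]},{"hand":0,"travel":[0,0.1,5.1],"angular":[0,0,0]},{"hand":0,"travel":[0,0.1,5.1],"angular":[0,0,0]},{"hand":0,"travel":[0,0.1,5.1],"angular":[0,0,0]},{"hand":0,"travel":[0,0.1,5.1],"angular":[0,0,0]},{"hand":0,"travel":[0,0.1,5.1],"angular":[0,0,0]},{"hand":0,"travel":[0,0.1,5.1],"angular":[0,0,0]},{"hand":0,"travel":[0,0.1,5.1],"angular":[0,0,0]}]'
```

```text
clock: 7.05
eef_pos: [488.0, -376.9, 4.2]
tool_rot: [-3.14, -0.006, -1.107]
force: [-1.0, -0.3, 5.9]
width: 44.8
```

```bash
python3 -m creep '[{"hand":0,"travel":[0,0,-4],"angular":[0,0,0]},{"hand":0,"travel":[0,0,-8],"angular":[0,0,0]},{"hand":0,"travel":[0,0,-12],"angular":[8,0,0]},{"hand":0,"travel":[0,0,-16],"angular":[16,0,0]},{"hand":0,"travel":[0,0,-18],"angular":[24,0,0]},{"hand":0,"travel":[0,0,-18],"angular":[32,0,0]},{"hand":0,"travel":[0,0,-18],"angular":[40,0,0]},{"hand":0,"travel":[0,0,-18],"angular":[48,0,0]},{"hand":0,"travel":[0,0,-18],"angular":[56,0,0]},{"hand":0,"travel":[0,0,-18],"angular":[64,0,0]},{"hand":0,"travel":[0,0,-18],"angular":[72,0,0]},{"hand":0,"travel":[0,0,-18],"angular":[80,0,0]},{"hand":0,"travel":[0,0,-18],"angular":[88,0,0]},{"hand":0,"travel":[0,0,-18],"angular":[90,0,0]},{"hand":0,"travel":[0,0,-18],"angular":[90,0,0]}]'
python3 - <<'E'
from h import *
# block centre sits ~8 mm behind TCP; keep TCP 8 ahead
h=u(75.2)
goal(np.array([532,-13,190])+8*h,frame(u(-14.8),h))
E
```

```text
clock: 8.55
eef_pos: [486.9, -376.7, 180.8]
tool_rot: [-1.568, 0.0, -1.11]
force: [0.3, -0.5, -0.4]
width: 45.0
t 8.55 travel [-31.17  -0.86  20.75] angular [ -0.2 -48.8   0.1] q [ 1.86  1.54 -1.14  1.84 -0.6   0.62  0.79] F [ 0.3 -0.5 -0.4] w 45.0
```

```bash
python3 -m creep '[{"hand":0,"travel":[-4,-0.8,2.5],"angular":[0,-6,0]},{"hand":0,"travel":[-8,-0.8,5],"angular":[0,-13,0]},{"hand":0,"travel":[-12,-0.8,7.5],"angular":[0,-20,0]},{"hand":0,"travel":[-16,-0.8,10],"angular":[0,-26,0]},{"hand":0,"travel":[-20,-0.8,13],"angular":[0,-33,0]},{"hand":0,"travel":[-24,-0.8,16],"angular":[0,-40,0]},{"hand":0,"travel":[-28,-0.8,19],"angular":[0,-45,0]},{"hand":0,"travel":[-31.2,-0.8,20.8],"angular":[0,-48.8,0]},{"hand":0,"travel":[-31.2,-0.8,20.8],"angular":[0,-48.8,0]},{"hand":0,"travel":[-31.2,-0.8,20.8],"angular":[0,-48.8,0]},{"hand":0,"travel":[-31.2,-0.8,20.8],"angular":[0,-48.8,0]},{"hand":0,"travel":[-31.2,-0.8,20.8],"angular":[0,-48.8,0]},{"hand":0,"travel":[-31.2,-0.8,20.8],"angular":[0,-48.8,0]}]'
python3 - <<'E'
from h import *
h=u(75.2)
goal(np.array([532,-13,190])+8*h,frame(u(-14.8),h))
d=ctrl.get_image('scene');cv2.imwrite('pics/s2.png',cv2.resize(d['frame'][0:300,120:520,::-1],None,fx=2,fy=2))
E
```

```text
clock: 9.85
eef_pos: [534.5, -6.3, 189.2]
tool_rot: [-1.57, -0.002, -0.261]
force: [-0.6, 0.1, -0.0]
width: 44.8
t 9.85 travel [-0.07 -0.08  0.09] angular [-0.1 -0.1  0.1] q [ 1.24  1.49 -1.1   1.84 -0.44  0.84  0.67] F [-0.6  0.1 -0. ] w 44.8
```

View pics/s2.png

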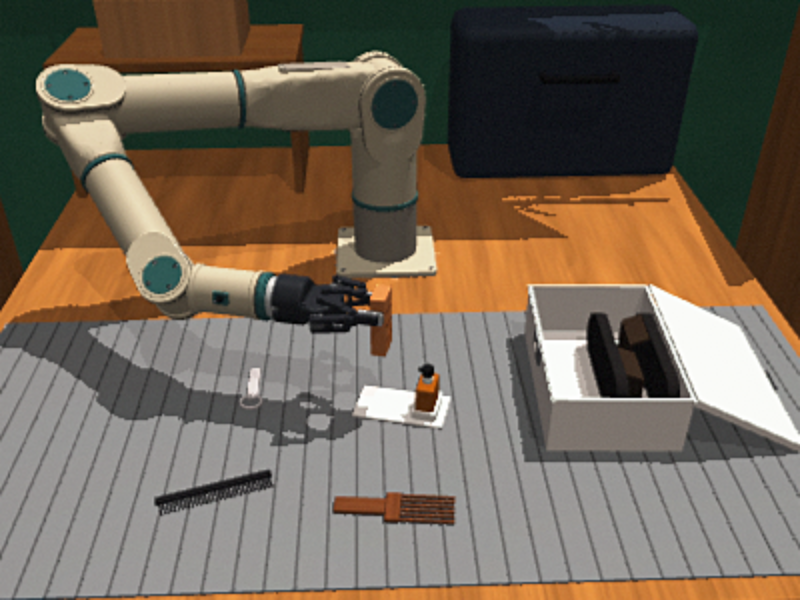

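The block hangs upright in front of the bottle. I'll check its position in the hand before lowering it.

Run:
```python
from h import *
s=ctrl.read_state();print(s['eef_pos'])
for c in ['scene','top']:
    d=ctrl.get_image(c)
    print(c,[(np.round(r['at'],1),round(r['confidence'],2)) for r in ctrl.spot_point(c,'block_center')[:2]])
    for r in ctrl.regions_of(c,'block_center')[:1]:
        ys,xs=np.where(r['region']);print(r['region'].sum(),xs.min(),xs.max(),ys.min(),ys.max(),round(r['confidence'],2))
    h=u(75.2);y=u(165.2)
    for off in (14,18,22):
        cen=s['eef_pos']-8*h-np.array([0,0,off])
        P=[cen+a*12*h+b*23*y+k*50*np.array([0,0,1]) for a in(-1,1) for b in(-1,1) for k in(-1,1)]
        p=proj(d,P);print(off,np.round(p.min(0)),np.round(p.max(0)))
print('ns',[(np.round(r['at'],1),round(r['confidence'],2)) for r in ctrl.spot_point('top','spray_spot')[:2]])
```

```text
[534.38864825  -6.01213257 189.27504179]
scene [(array([531.6, -17.5, 169.8]), 0.56)]
311 304 315 142 177 0.58
14 [305. 140.] [317. 177.]
18 [305. 141.] [317. 178.]
22 [305. 142.] [317. 179.]
top [(array([548.4,  51. ,  94.8]), 0.68)]
192 320 333 220 239 0.63
14 [318. 219.] [333. 241.]
18 [318. 219.] [333. 241.]
22 [318. 219.] [333. 241.]
ns [(array([530.3, -16.6,  10.1]), 0.94)]
```

```bash
python3 -m creep '[{"hand":0,"travel":[0,3,0],"angular":[0,0,0]},{"hand":0,"travel":[0,6,0],"angular":[0,0,0]},{"hand":0,"travel":[0,8,0],"angular":[0,0,0]},{"hand":0,"travel":[0,9.5,0],"angular":[0,0,0]},{"hand":0,"travel":[0,10.5,0],"angular":[0,0,0]},{"hand":0,"travel":[0,10.8,0],"angular":[0,0,0]},{"hand":0,"travel":[0,10.8,0],"angular":[0,0,0]},{"hand":0,"travel":[0,10.8,0],"angular":[0,0,0]},{"hand":0,"travel":[0,10.8,0],"angular":[0,0,0]}]'
```

```text
clock: 11.15
eef_pos: [534.7, -4.7, 82.4]
tool_rot: [-1.569, -0.003, -0.258]
force: [-0.3, 0.7, -0.9]
width: 44.9
```

Now I'll go down in small steps until I feel contact.

```bash
python3 -m creep '[{"hand":0,"travel":[0,0.2,-0.1],"angular":[0,0,0]},{"hand":0,"travel":[0,0.4,-0.1],"angular":[0,0,0]},{"hand":0,"travel":[0,0.5,-0.1],"angular":[0,0,0]},{"hand":0,"travel":[0,0.5,-0.1],"angular":[0,0,0]}]';python3 -m creep '[{"hand":0,"travel":[0,0.15,0],"angular":[0,0,0]},{"hand":0,"travel":[0,0.3,0],"angular":[0,0,0]},{"hand":0,"travel":[0,0.3,0],"angular":[0,0,0]}]'
```

```text
clock: 11.55
eef_pos: [534.7, -5.9, 80.1]
tool_rot: [-1.564, -0.004, -0.258]
force: [-1.1, -4.0, 6.8]
width: 45.0
clock: 11.85
eef_pos: [534.7, -6.0, 80.1]
tool_rot: [-1.559, -0.005, -0.257]
force: [-1.7, -4.5, 8.4]
width: 45.0
```

Run:
```python
from h import *
d=ctrl.get_image('scene');cv2.imwrite('pics/s3.png',cv2.resize(d['frame'][80:240,190:390,::-1],None,fx=4,fy=4,interpolation=cv2.INTER_CUBIC))
s=ctrl.read_state();print(s['eef_pos'],s['force'],s['torque'],np.round(s['qpos'],2))
h=u(75.2);y=u(165.2)
print([(np.round(r['at'],1),round(r['confidence'],2)) for r in ctrl.spot_point('scene','block_center')[:2]])
for r in ctrl.regions_of('scene','block_center')[:1]:
    ys,xs=np.where(r['region']);print(r['region'].sum(),xs.min(),xs.max(),ys.min(),ys.max())
cen=np.array([*(s['eef_pos']-8*h)[:2],56]);P=[cen+a*12*h+b*23*y+k*50*np.array([0,0,1]) for a in(-1,1) for b in(-1,1) for k in(-1,1)]
p=proj(d,P);print(np.round(p,1).tolist())
```

```text
[534.71281614  -6.01432251  80.15575821] [-2.4837919  -3.74275672  8.7291717 ] [0.48462296 0.05712359 0.21493472] [ 1.21  1.66 -1.    1.73 -0.35  0.88  0.76]
[(array([530.6, -17. ,  62.9]), 0.69)]
[[306.5, 206.1], [305.9, 181.0], [309.9, 197.7], [309.4, 172.9], [313.7, 207.1], [313.4, 182.0], [316.9, 198.7], [316.7, 173.8]]
```

View pics/s3.png

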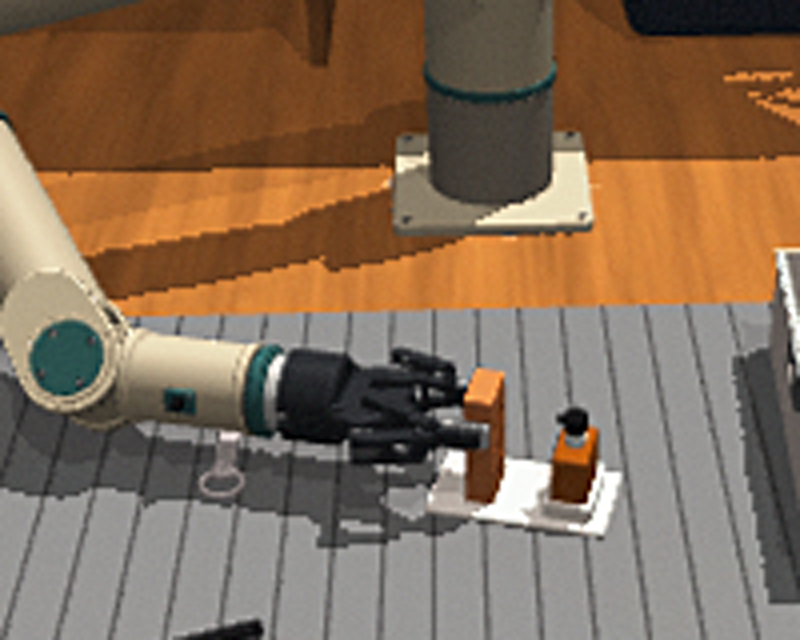

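The scene shows the block upright on the plate at crop (485,440), touching it, with the bottle clear. The 8.7 N at the wrist comes from the plate. I'll relax the push, open and back out.

```bash
python3 -m creep '[{"hand":0,"travel":[0,0,0],"angular":[-0.4,0,0]},{"hand":0,"travel":[0,0,0],"angular":[-0.4,0,0]},{"hand":0.75,"travel":[0,0,0],"angular":[-0.4,0,0]},{"hand":0.85,"travel":[0,0,0],"angular":[-0.4,0,0]},{"hand":0.9,"travel":[0,0,0],"angular":[-0.4,0,0]},{"hand":1,"travel":[0,0,0],"angular":[-0.4,0,0]},{"hand":1,"travel":[0,0,0],"angular":[-0.4,0,0]},{"hand":1,"travel":[0,0,0],"angular":[-0.4,0,0]}]'; python3 -m creep '[{"hand":1,"travel":[0,0,-1],"angular":[0,0,0]},{"hand":1,"travel":[0,0,-2.5],"angular":[0,0,0]},{"hand":1,"travel":[0,0,-4],"angular":[0,0,0]},{"hand":1,"travel":[0,-1,-5.5],"angular":[0,0,0]},{"hand":1,"travel":[0,-3,-7],"angular":[0,0,0]},{"hand":1,"travel":[0,-6,-8],"angular":[0,0,0]},{"hand":1,"travel":[0,-9,-8],"angular":[0,0,0]},{"hand":1,"travel":[0,-12,-8],"angular":[0,0,0]},{"hand":1,"travel":[0,-14,-8],"angular":[0,0,0]},{"hand":1,"travel":[0,-14,-8],"angular":[0,0,0]}]'
python3 - <<'E'
from h import *
c=[532,-13,0]
d=ctrl.get_image('scene');a=cv2.resize(d['frame'][140:240,250:370,::-1],None,fx=4,fy=4,interpolation=cv2.INTER_CUBIC)
print([(np.round(r['at'],1),round(r['confidence'],2)) for r in ctrl.spot_point('scene','block_center')[:2]])
d=ctrl.get_image('top');b=cv2.resize(d['frame'][190:270,260:380,::-1],None,fx=4,fy=4,interpolation=cv2.INTER_CUBIC)
print([(np.round(r['at'],1),round(r['confidence'],2)) for r in ctrl.spot_point('top','block_center')[:2]])
for r in ctrl.regions_of('top','block_center')[:1]: print(rect(d,r['region'],106))
cv2.imwrite('pics/p4.png',np.vstack([a,b]))
goal([540,-100,260],frame(u(-14.8),[0,0,-1]))
E
```

```text
clock: 12.8
eef_pos: [534.7, -6.0, 80.1]
tool_rot: [-1.566, -0.005, -0.257]
force: [0.6, -0.2, -0.3]
width: 85.4
clock: 13.8
eef_pos: [513.7, -84.3, 222.2]
tool_rot: [-1.567, -0.008, -0.257]
force: [-1.0, 1.0, -0.4]
width: 85.4
[(array([530.7, -17.8,  58.9]), 0.75)]
[(array([534.5, -17.1,  62.5]), 0.74)]
(array([532. , -15.8]), array([22.9, 46.5]), -13.9)
t 14.05 travel [ 2.99 -4.18 -0.86] angular [-90.3  -0.1   0.2] q [ 1.33  1.42 -1.07  1.76 -0.42  1.04  0.62] F [-0.5 -0.5 -0.1] w 85.3
```

View pics/p4.png

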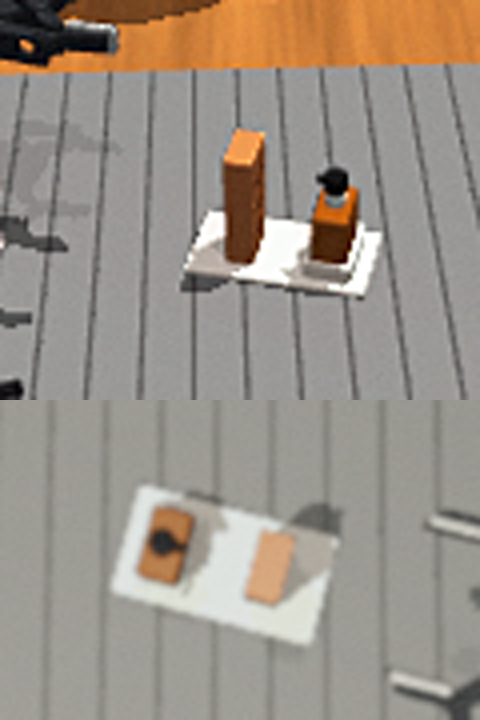

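The block stands freely in the middle of the plate, square to the nozzle, and the bottle is untouched. The top fit gives centre (532,-16), turned 1° off the holder. Next I'll turn the tool down, shut the hand and go above the nozzle.

```bash
python3 -m creep '[{"hand":1,"travel":[0,0,0],"angular":[-8,0,0]},{"hand":0,"travel":[0,0,0],"angular":[-16,0,0]},{"hand":0,"travel":[0,0,0],"angular":[-24,0,0]},{"hand":0,"travel":[0,0,0],"angular":[-32,0,0]},{"hand":0,"travel":[0,0,0],"angular":[-40,0,0]},{"hand":0,"travel":[0,0,0],"angular":[-48,0,0]},{"hand":0,"travel":[0,0,0],"angular":[-56,0,0]},{"hand":0,"travel":[0,0,0],"angular":[-64,0,0]},{"hand":0,"travel":[0,0,0],"angular":[-72,0,0]},{"hand":0,"travel":[0,0,0],"angular":[-80,0,0]},{"hand":0,"travel":[0,0,0],"angular":[-88,0,0]},{"hand":0,"travel":[0,0,0],"angular":[-90.2,0,0]},{"hand":0,"travel":[0,0,0],"angular":[-90.2,0,0]}]'
python3 - <<'E'
from h import *
goal([549.5,54,130],frame(u(-14.8),[0,0,-1]))
d=ctrl.get_image('top')
r=ctrl.regions_of('top','nozzle_top')
for x in r[:3]: print(x['confidence'],x['region'].sum(),rect(d,x['region'],85))
g=d['frame'].max(2).astype(int);m=np.zeros_like(g,bool);m[210:240,285:320]=g[210:240,285:320]<60
ys,xs=np.where(m);print(m.sum(),xs.min(),xs.max(),ys.min(),ys.max(),back(d,[np.median(xs),np.median(ys)],87))
E
```

```text
clock: 15.35
eef_pos: [513.7, -80.5, 217.9]
tool_rot: [-3.14, -0.002, -0.251]
force: [1.3, -0.5, 0.3]
width: -0.2
t 15.35 travel [  0.11 -13.91   8.81] angular [-0.1 -0.1  0.4] q [ 0.37  0.48 -0.38  1.89  0.24  0.82 -0.39] F [ 1.3 -0.5  0.3] w -0.2
0.47 59 (array([549.8,  51.9]), array([18.8, 21.5]), -89.7)
0.3 661 (array([752. ,  -7.5]), array([157.4,  51. ]), 86.6)
20 298 304 223 227 [[550.98728316  53.11704702]]
```

```bash
python3 -m creep '[{"hand":0,"travel":[0.1,-4,0],"angular":[0,0,0.3]},{"hand":0,"travel":[0.1,-8,0],"angular":[0,0,0.3]},{"hand":0,"travel":[0.1,-12,0],"angular":[0,0,0.3]},{"hand":0,"travel":[0.1,-13.9,2],"angular":[0,0,0.3]},{"hand":0,"travel":[0.1,-13.9,6],"angular":[0,0,0.3]},{"hand":0,"travel":[0.1,-13.9,9],"angular":[0,0,0.3]},{"hand":0,"travel":[0.1,-13.9,10.8],"angular":[0,0,0.3]},{"hand":0,"travel":[0.1,-13.9,11.8],"angular":[0,0,0.3]},{"hand":0,"travel":[0.1,-13.9,11.8],"angular":[0,0,0.3]},{"hand":0,"travel":[0.1,-13.9,11.8],"angular":[0,0,0.3]}]'
python3 - <<'E'
from h import *
goal([549.5,53.5,89],frame(u(-14.8),[0,0,-1]))
E
```

```text
clock: 16.45
eef_pos: [549.7, 49.3, 99.9]
tool_rot: [-3.14, -0.001, -0.264]
force: [0.3, 1.3, -0.2]
width: 0.2
t 16.45 travel [-0.13 -0.4   1.09] angular [-0.1 -0.1 -0.3] q [ 0.06  0.69 -0.3   1.9   0.34  0.6  -0.73] F [ 0.3  1.3 -0.2] w 0.2
```

```bash
python3 -m creep '[{"hand":0,"travel":[-0.1,-0.4,0.4],"angular":[0,0,-0.3]},{"hand":0,"travel":[-0.1,-0.4,0.8],"angular":[0,0,-0.3]},{"hand":0,"travel":[-0.1,-0.4,0.9],"angular":[0,0,-0.3]},{"hand":0,"travel":[-0.1,-0.4,0.9],"angular":[0,0,-0.3]}]'; python3 -m creep '[{"hand":0,"travel":[0,0,0.2],"angular":[0,0,0]},{"hand":0,"travel":[0,0,0.4],"angular":[0,0,0]},{"hand":0,"travel":[0,0,0.6],"angular":[0,0,0]},{"hand":0,"travel":[0,0,0.7],"angular":[0,0,0]},{"hand":0,"travel":[0,0,0.7],"angular":[0,0,0]}]'
```

```text
clock: 16.85
eef_pos: [550.8, 54.1, 91.5]
tool_rot: [-3.138, -0.003, -0.259]
force: [1.6, 1.1, 3.1]
width: 0.0
clock: 17.35
eef_pos: [550.9, 54.1, 86.8]
tool_rot: [-3.139, -0.004, -0.258]
force: [-5.4, -0.5, 24.3]
width: -0.1
```

The force of 24 N, far over the 6 N needed, after about 6 mm of travel means the cap is on its stop. I'll take one look, then let it up.

```bash
python3 - <<'E'
from h import *
print([(np.round(r['at'],1),round(r['confidence'],2)) for r in ctrl.spot_point('scene','block_center')[:2]])
d=ctrl.get_image('scene');cv2.imwrite('pics/p5.png',cv2.resize(d['frame'][100:240,240:400,::-1],None,fx=4,fy=4,interpolation=cv2.INTER_CUBIC))
E
python3 -m creep '[{"hand":0,"travel":[0,0,-0.4],"angular":[0,0,0]},{"hand":0,"travel":[0,0,-0.9],"angular":[0,0,0]},{"hand":0,"travel":[0,0,-2],"angular":[0,0,0]},{"hand":0,"travel":[0,0,-5],"angular":[0,0,0]},{"hand":0,"travel":[0,0,-9],"angular":[0,0,0]},{"hand":0,"travel":[0,0,-10],"angular":[0,0,0]},{"hand":0,"travel":[0,0,-10],"angular":[0,0,0]}]'
python3 - <<'E'
from h import *
for c in ('scene','top'):
    d=ctrl.get_image(c)
    print([(np.round(r['at'],1),round(r['confidence'],2)) for r in ctrl.spot_point(c,'block_center')[:2]],[(np.round(r['at'],1),round(r['confidence'],2)) for r in ctrl.spot_point(c,'nozzle_top')[:2]])
    if c=='top':
        for r in ctrl.regions_of('top','block_center')[:2]: print(r['region'].sum(),rect(d,r['region'],106))
goal([532,-15.5,190],frame(u(-14.3),[0,0,-1]))
E
```

```text
[(array([530.7, -17.8,  58.9]), 0.75)]
clock: 18.15
eef_pos: [551.5, 53.9, 188.5]
tool_rot: [-3.138, -0.008, -0.259]
force: [-0.3, -0.5, -1.0]
width: 0.1
[(array([533.1, -19.2,  63.7]), 0.52)] [(array([548.3,  55. ,  93.3]), 0.45)]
[] []
t 18.5 travel [ 0.06  7.15 -0.45] angular [-0.1 -0.1 -0.5] q [ 0.1   0.57 -0.37  1.84  0.28  0.79 -0.67] F [-0.9 -0.3  0.2] w -0.3
```

View pics/p5.png

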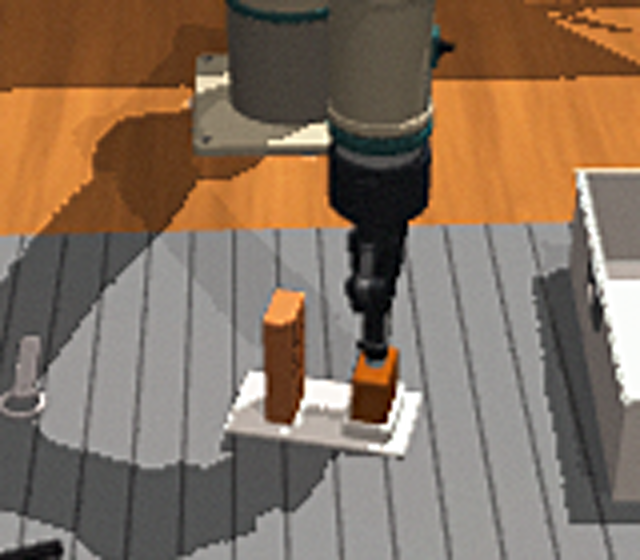

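The picture shows the cap right down, hidden under the fingertips at (375,350), and the block still standing at (285,355). Now I'll regrip the block from above.

```bash
python3 -m creep '[{"hand":1,"travel":[0,3,-1],"angular":[0,0,-0.5]},{"hand":1,"travel":[0,6,-1],"angular":[0,0,-0.5]},{"hand":1,"travel":[0.1,7.2,-0.5],"angular":[0,0,-0.5]},{"hand":1,"travel":[0.1,7.2,-0.5],"angular":[0,0,-0.5]},{"hand":1,"travel":[0.1,7.2,-0.5],"angular":[0,0,-0.5]},{"hand":1,"travel":[0.1,7.2,-0.5],"angular":[0,0,-0.5]}]'
python3 - <<'E'
from h import *
goal([532,-16,78],frame(u(-14.3),[0,0,-1]))
d=ctrl.get_image('wrist')
for r in ctrl.regions_of('wrist','block_center')[:1]: print(r['confidence'],r['region'].sum(),rect(d,r['region'],106))
print([(np.round(r['at'],1),round(r['confidence'],2)) for r in ctrl.spot_point('wrist','block_center')[:2]])
d=ctrl.get_image('top')
for p in [(235.5,185.9),(225,311.8),(157.5,181.5),(145.5,306.8)]: print(back(d,p,100).round(1))
E
```

```text
clock: 19.1
eef_pos: [532.7, -14.0, 190.4]
tool_rot: [-3.138, -0.002, -0.247]
force: [0.9, 0.1, -0.1]
width: 84.6
t 19.1 travel [-0.04  0.24 11.24] angular [-0.2 -0.1  0.1] q [ 0.23  0.54 -0.38  1.88  0.27  0.77 -0.54] F [ 0.9  0.1 -0.1] w 84.6
0.97 3223 (array([536.8,  -6.8]), array([46.9, 46.4]), 74.1)
[(array([534.6, -15.5,  60. ]), 0.88)]
[[654.1 228. ]]
[[324.7 245.2]]
[[665.  438.2]]
[[336.  451.9]]
```

```bash
python3 -m creep '[{"hand":1,"travel":[0,0.2,3],"angular":[0,0,0]},{"hand":1,"travel":[0,0.2,6],"angular":[0,0,0]},{"hand":1,"travel":[0,0.2,8.5],"angular":[0,0,0]},{"hand":1,"travel":[0,0.2,10.3],"angular":[0,0,0]},{"hand":1,"travel":[0,0.2,11],"angular":[0,0,0]},{"hand":1,"travel":[0,0.2,11],"angular":[0,0,0]},{"hand":0.6,"travel":[0,0.2,11],"angular":[0,0,0]},{"hand":0,"travel":[0,0.2,11],"angular":[0,0,0]},{"hand":0,"travel":[0,0.2,11],"angular":[0,0,0]},{"hand":0,"travel":[0,0.2,11],"angular":[0,0,0]},{"hand":0,"travel":[0,0.2,11],"angular":[0,0,0]},{"hand":0,"travel":[0,0.2,11],"angular":[0,0,0]},{"hand":0,"travel":[0,0.2,11],"angular":[0,0,0]}]'
```

```text
clock: 20.6
eef_pos: [533.3, -16.7, 81.8]
tool_rot: [-3.139, -0.005, -0.248]
force: [-0.4, 0.2, 5.0]
width: 45.1
```

Gripped at TCP z = 82, so the block's bottom is 76 mm below the TCP. Lifting straight up.

```bash
python3 -m creep '[{"hand":0,"travel":[0,0,-2],"angular":[0,0,0]},{"hand":0,"travel":[0,0,-5],"angular":[0,0,0]},{"hand":0,"travel":[0,0,-9],"angular":[0,0,0]},{"hand":0,"travel":[0,0,-13],"angular":[0,0,0]},{"hand":0,"travel":[0,0,-16],"angular":[0,0,0]},{"hand":0,"travel":[0,0,-16],"angular":[0,0,0]},{"hand":0,"travel":[0,0,-16],"angular":[0,0,0]}]'
python3 - <<'E'
from h import *
goal([492.4,289,240],frame(u(-3),[0,0,-1]))
E
```

```text
clock: 21.3
eef_pos: [532.5, -17.2, 242.5]
tool_rot: [-3.139, -0.006, -0.249]
force: [0.5, -0.1, -0.2]
width: 44.9
t 21.3 travel [-11.42 -28.69   0.26] angular [ -0.1  -0.4 -11.2] q [ 0.26  0.47 -0.41  1.83  0.24  0.89 -0.51] F [ 0.5 -0.1 -0.2] w 44.9
```

```bash
python3 -m creep '[{"hand":0,"travel":[-1.5,-4,0],"angular":[0,0,-2]},{"hand":0,"travel":[-3,-8,0],"angular":[0,0,-4]},{"hand":0,"travel":[-5,-12,0],"angular":[0,0,-6]},{"hand":0,"travel":[-6.5,-16,0],"angular":[0,0,-8]},{"hand":0,"travel":[-8,-20,0],"angular":[0,0,-10]},{"hand":0,"travel":[-10,-24,0],"angular":[0,0,-11]},{"hand":0,"travel":[-11,-27,0.2],"angular":[0,0,-11.2]},{"hand":0,"travel":[-11.4,-28.7,0.2],"angular":[0,0,-11.2]},{"hand":0,"travel":[-11.4,-28.7,0.2],"angular":[0,0,-11.2]},{"hand":0,"travel":[-11.4,-28.7,0.2],"angular":[0,0,-11.2]},{"hand":0,"travel":[-11.4,-28.7,0.2],"angular":[0,0,-11.2]},{"hand":0,"travel":[-11.4,-28.7,0.2],"angular":[0,0,-11.2]}]'
python3 - <<'E'
from h import *
goal([492.4,289,80],frame(u(-3),[0,0,-1]))
d=ctrl.get_image('wrist');cv2.imwrite('pics/w6.png',d['frame'][:,:,::-1])
E
```

```text
clock: 22.5
eef_pos: [493.0, 287.2, 240.3]
tool_rot: [-3.141, -0.006, -0.056]
force: [0.1, 0.2, -0.7]
width: 45.4
t 22.5 travel [-0.17 -0.18 16.03] angular [-0.  -0.4 -0.2] q [-0.27  0.53 -0.47  1.73  0.29  0.94 -0.92] F [ 0.1  0.2 -0.7] w 45.4
```

View pics/w6.png

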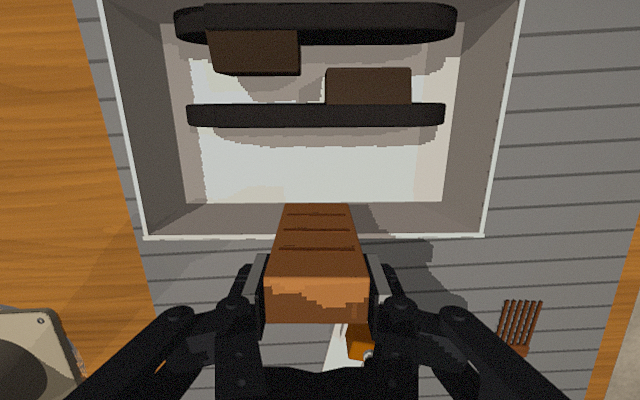

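Run:
```python
from h import *
d=ctrl.get_image('wrist');c=np.array([495,341,0]);bx=u(-3);by=u(87);Z=np.array([0,0,1])
for n,P in dict(rimL=c-165*bx-104*by+100*Z,rimR=c+165*bx-104*by+100*Z,floorL=c-161*bx+0*by+4*Z,target=np.array([492.4,289,4])).items(): print(n,proj(d,P).round(0))
print(d['origin'])
```

```text
rimL [[147. 240.]]
rimR [[480. 238.]]
floorL [[176. 124.]]
target [[314. 167.]]
[497.04764721 371.53670771 383.14080511]
```

The rim projects within about 3 px of where I see it at rows 235–240, and the target floor point (314,167) lies between sandal and wall, so I'll lower the block.

```bash
python3 -m creep '[{"hand":0,"travel":[-0.1,-0.2,3],"angular":[0,0,0]},{"hand":0,"travel":[-0.1,-0.2,6],"angular":[0,0,0]},{"hand":0,"travel":[-0.1,-0.2,9],"angular":[0,0,0]},{"hand":0,"travel":[-0.1,-0.2,12],"angular":[0,0,0]},{"hand":0,"travel":[-0.1,-0.2,14],"angular":[0,0,0]},{"hand":0,"travel":[-0.1,-0.2,15],"angular":[0,0,0]},{"hand":0,"travel":[-0.1,-0.2,15.4],"angular":[0,0,0]},{"hand":0,"travel":[-0.1,-0.2,15.4],"angular":[0,0,0]},{"hand":0,"travel":[-0.1,-0.2,15.4],"angular":[0,0,0]}]'; python3 -m creep '[{"hand":0,"travel":[0,0,0.15],"angular":[0,0,0]},{"hand":0,"travel":[0,0,0.3],"angular":[0,0,0]},{"hand":0,"travel":[0,0,0.3],"angular":[0,0,0]}]'
```

```text
clock: 23.5
eef_pos: [493.9, 290.4, 87.6]
tool_rot: [-3.139, -0.008, -0.055]
force: [-0.8, 1.0, -0.1]
width: 45.0
clock: 23.8
eef_pos: [494.0, 290.4, 84.9]
tool_rot: [-3.139, -0.009, -0.055]
force: [-0.3, -0.8, -0.5]
width: 45.4
```

```bash
python3 -m creep '[{"hand":0,"travel":[0,0,0.2],"angular":[0,0,0]},{"hand":0,"travel":[0,0,0.4],"angular":[0,0,0]},{"hand":0,"travel":[0,0,0.5],"angular":[0,0,0]},{"hand":0,"travel":[0,0,0.5],"angular":[0,0,0]}]'
```

```text
clock: 24.2
eef_pos: [494.0, 290.4, 79.9]
tool_rot: [-3.14, -0.009, -0.055]
force: [-1.0, -0.4, 0.8]
width: 45.4
```

```bash
python3 -m creep '[{"hand":0,"travel":[0,0,0.1],"angular":[0,0,0]},{"hand":0,"travel":[0,0,0.2],"angular":[0,0,0]},{"hand":0,"travel":[0,0,0.25],"angular":[0,0,0]},{"hand":0,"travel":[0,0,0.25],"angular":[0,0,0]}]'
```

```text
clock: 24.6
eef_pos: [494.1, 290.6, 79.8]
tool_rot: [-3.14, -0.01, -0.055]
force: [-4.3, -3.5, 21.4]
width: 45.0
```

Contact is at z = 79.8, as expected. I'll relax, open and withdraw straight up.

```bash
python3 -m creep '[{"hand":0,"travel":[0,0,0],"angular":[0,0,0]},{"hand":0,"travel":[0,0,0],"angular":[0,0,0]},{"hand":0.7,"travel":[0,0,0],"angular":[0,0,0]},{"hand":0.8,"travel":[0,0,0],"angular":[0,0,0]},{"hand":0.9,"travel":[0,0,0],"angular":[0,0,0]},{"hand":0.9,"travel":[0,0,0],"angular":[0,0,0]},{"hand":0.9,"travel":[0,0,0],"angular":[0,0,0]}]'; python3 -m creep '[{"hand":0.9,"travel":[0,0,-1],"angular":[0,0,0]},{"hand":0.9,"travel":[0,0,-3],"angular":[0,0,0]},{"hand":0.9,"travel":[0,0,-6],"angular":[0,0,0]},{"hand":0.9,"travel":[0,0,-10],"angular":[0,0,0]},{"hand":0.9,"travel":[0,0,-14],"angular":[0,0,0]},{"hand":0.9,"travel":[0,2,-18],"angular":[0,0,0]},{"hand":0.9,"travel":[0,6,-20],"angular":[0,0,0]},{"hand":0.9,"travel":[0,10,-20],"angular":[0,0,0]},{"hand":0.9,"travel":[0,14,-20],"angular":[0,0,0]},{"hand":0.9,"travel":[0,18,-20],"angular":[0,0,0]},{"hand":0.9,"travel":[0,18,-20],"angular":[0,0,0]},{"hand":0.9,"travel":[0,18,-20],"angular":[0,0,0]}]'
python3 - <<'E'
from h import *
print(ctrl.read_state()['width'])
d=ctrl.get_image('scene');a=cv2.resize(d['frame'][100:280,180:540,::-1],None,fx=2,fy=2)
e=ctrl.get_image('top');b=cv2.resize(e['frame'][160:320,130:490,::-1],None,fx=2,fy=2)
for c in('scene','top'):
  for t in ('block_center','comb','pick','opener','nozzle_top'): print(c,t,[(np.round(r['at'],1).tolist(),round(r['confidence'],2)) for r in ctrl.spot_point(c,t)[:2]])
for r in ctrl.regions_of('top','block_center')[:1]: print(r['confidence'],rect(e,r['region'],104))
cv2.imwrite('pics/f7.png',np.vstack([a,b])[:600])
E
```

```text
clock: 25.3
eef_pos: [494.0, 290.6, 79.7]
tool_rot: [-3.14, -0.01, -0.055]
force: [-0.2, -0.8, 0.3]
width: 76.9
clock: 26.5
eef_pos: [482.2, 109.9, 280.1]
tool_rot: [-3.14, -0.011, -0.057]
force: [0.1, 0.7, 0.8]
width: 76.7
76.72381734818521
scene block_center [([493.1, 289.3, 60.7], 0.57)]
scene comb [([725.7, -261.7, 2.9], 0.9)]
scene pick [([770.3, -12.6, 5.1], 0.83)]
scene opener [([478.6, -236.1, 2.7], 0.61)]
scene nozzle_top [([547.0, 53.8, 94.7], 0.51)]
top block_center []
top comb [([729.8, -267.7, 3.8], 0.8)]
top pick [([769.7, -14.7, 4.9], 0.64)]
top opener [([476.8, -232.5, 7.2], 0.77)]
top nozzle_top [([545.8, 54.2, 93.2], 0.51)]
```

View pics/f7.png

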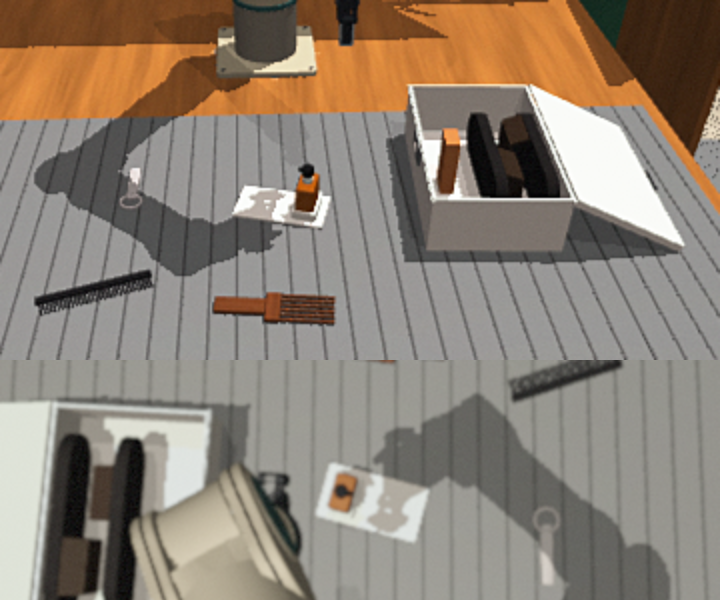

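The block stands on end in the box at (449,160), clear of the sandals. The nozzle is back up at (307,170), the bystanders haven't moved, and the hand is clear of everything.

```bash
python3 -c "
from cell import ctrl
print(ctrl.finish_job(), ctrl.read_state()['clock'])"
```

```text
the job is handed in; nothing more can be done
the job is handed in; nothing more can be done
```

The job is done and handed in at about 27 s of the 64 s allowed.

- **Block on the plate:** I stood it on end at about (532, -16) and let go. It was about 1° off square to the nozzle and within about 3 mm of the plate's middle.
- **Spray:** I pressed the nozzle with the hand shut, up to 24 N and about 6 mm, while the block stood there. The picture showed the cap right down, and the later pictures show it back up.
- **Block in the box:** I regripped it from above and stood it on the bare floor beside the sandals. It was let go without a jolt.

**Last checks:**
- The scene camera put the block upright at (493, 289).
- The comb, hair pick and bottle opener were within about 5 mm of where they started. That is about the networks' own accuracy, and nothing touched them.
- The robot was touching nothing.
- The top camera could not confirm the block in the box, because the arm hid it in that view. That rests on the scene camera and on the floor contact coming at the expected height.
- When I first set the block down, contact came about 6 mm higher than I had worked out. The pictures showed it properly on the plate, so I carried on.

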